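# Find the 12 mm tile by pinching and seat it in the sprung holder

## Robot

A 6-joint arm with a two-finger parallel gripper is mounted at the origin on a cart in front of the work surface, level with it; the furniture and walls round the work are solid. World frame = base frame: x ahead of the robot, y to its left, z up, the work surface at z = 0. Lengths are in m, angles in degrees, forces in N, time in s.
With the tool pointing down it reaches from about 0.325 to 0.85 m from the base axis. Payload 15.5 kg.
Tool frame: the origin (TCP) lies on the centre line of the jaws, within the pads' length; the fingertips stand 25 mm ahead of it and the grasp point (between the pads) lies 6 mm ahead of it; z points along the fingers, y is the direction in which the jaws open and shut (so a half turn about z gives the same grasp; the last joint's range is limited). The gripper opens to 91 mm and grips with 3 to 60 N. Pads are 32 mm wide; open, the fingers measure 118 mm over their backs; the gripper's body (76 mm by 178 mm) begins 60 mm behind the grasp point.
Start: joints at [71.075, 28.281, 77.091, -0, 74.628, -5.472], TCP at [0.145, 0.608, 0.239] pointing down, gripper open.
Joint ranges: [-166.48, 166.48], [-47.26, 123.95], [12.59, 153.08], [-70.14, 250.14], [6.76, 159.57], [-176.63, 176.63]. Speed limits (degrees/s): [108.29, 108.29, 147.25, 172.46, 172.46, 172.46].

## Interface

Orientations are given as [roll, pitch, yaw] about the fixed x, y, z axes, in that order (R = Rz(yaw) Ry(pitch) Rx(roll)).
In Python, from bench import bot, optics, order gives the robot as it stands.
- The arm moves only by the tool play_rows, never from a script. Its argument "rows" is a list that holds one entry, the list of rows, each a list of 5 numbers: the opening, from -1 (shut) to 1 (fully open), then the shift along the world's x, y, z in units of 5 cm (1.0 is 5 cm), then the turn about the world's z in units of 0.08 rad (1.0 is 0.08 rad). A call has 1 to 5 rows; each row shifts and turns the commanded pose from where the row before left it; what a row does not reach is not made up. A row lasts 1/8 s, in which the tool goes at most 62.5 mm and 10.7 degrees, less where a joint would pass 70% of its speed; a pose out of reach is approached as far as the arm can. A call with a number of a shift or a turn outside -1 to 1 is refused whole. A call with a gripper value outside its range is refused whole. The fingers move at their own pace and stop on an object; "squeeze" is the grip in N (left out, the last holds). Time passes only in rows, so rows that do not move let the fingers close. It gives the time, the measured TCP pose, the force and the opening at its end, in the units of the state.
- bot.get_obs(): the state, without advancing time (a new reading comes with each control period).
- optics.read_camera(name): name is "side" or "top"; returns the picture (420x560x3 uint8, red, green, blue); there is no depth.
- optics.camera_model(name): a dict with "fx", "fy", "cx", "cy" (pixels), "pose" (4x4, takes a point from camera to world coordinates). Camera axes: x right, y down, z forward; pixel columns grow to the right and rows downward; lengths in m; the calibration is good to about 2 mm. A picture is of the moment at which its call begins. camera_model takes no time and is no camera call.
- order.sign_off(): hands the job in, once; it reports no verdict.
The state is a dict: "time_s": time; "joint_positions": joint angles; "dq": joint speeds; "joint_torque": joint torques, N m; "ee_pos": TCP position; "eef_rot": TCP orientation; "ft_force": force on the tool from outside, world axes, zero at the start; "wrist_torque": the same for the moment, N m; "opening": opening from 0.0 (shut) to 1.0 (fully open).
Only numpy, scipy, OpenCV 4.12 (cv2) and the standard library are available. Lean on these libraries where they do the work, as an engineer would, in place of code of your own. Each camera call takes 0.05 s, during which the arm holds its last target.

## Task

Three alike terracotta tiles stand in the wooden rack: pinch them across their faces where they stand to feel how thick they are, and take out the one that is 12 mm thick. Find the slot of the display holder, which may be clamped a little off the holder's middle, and push the tile gently past the leaf spring until it stands fully home on the slot's floor, without ever forcing it against the holder, then let go. At the end the other two tiles stand in the rack, and everything else on the bench is where it was; never put a tile that is too thin for the spring down into the slot.

Things in the scene. Friction and masses are not known exactly. Their poses are not given: they have to be found in the camera images.
- tile_p: one of three plain terracotta tiles that stand on edge in the rack's slots, 60 mm wide (its x), 75 mm high (z). Thickness (along its y): of the three one is 9, one 12 and one 15 mm; which of them is how thick, and which slot it stands in, is not told and changes. Origin: middle of its lower edge; about 0.11 kg.
- tile_q: one of three plain terracotta tiles that stand on edge in the rack's slots, 60 mm wide (its x), 75 mm high (z). Thickness (along its y): of the three one is 9, one 12 and one 15 mm; which of them is how thick, and which slot it stands in, is not told and changes. Origin: middle of its lower edge; about 0.11 kg.
- tile_r: one of three plain terracotta tiles that stand on edge in the rack's slots, 60 mm wide (its x), 75 mm high (z). Thickness (along its y): of the three one is 9, one 12 and one 15 mm; which of them is how thick, and which slot it stands in, is not told and changes. Origin: middle of its lower edge; about 0.11 kg.
- rack: wooden rack fixed on the bench, 80 mm (x) by 222 mm (y), 30 mm high. Origin: centre of its underside, z up. Three slots run along its x, at y = -75, 0 and +75 mm, each 17 mm wide, open at both ends, slot floor 6 mm above the bench; so the tiles stand 51 mm out of it, tops at 81 mm.
- holder: display holder fixed on the bench: plywood base 100 mm (x) by 136 mm (y), an upright 36 mm high at each y end, two guide bars between them and on these a wooden block 76 mm (x) by 70 mm (y), its flat top 42 mm above the bench. Origin: centre of the base's underside, z up. Pressing on the holder with over 45 N in all (all contacts added up) harms it: touch down slowly.
- block_mid (a point): point on the holder's middle (its x = y = 0) at the height of the block's flat top, 42 mm up; axes as the holder. It does not follow the block: the block with its slot is clamped anywhere from -12 to +12 mm from here along the holder's y and does not move; look or feel for it. The slot runs along x in the block's middle, open-ended, 14 mm wide, edges bevelled 1.5 mm.
- slot_floor (a point): point on the holder's middle at the height of the slot's floor, 16 mm up (slot 26 mm deep). A steel leaf spring on the slot's +y wall begins about 11 mm down; past it the 12 mm tile needs a steady push of roughly 4 to 12 N until it stands on the floor; it does not drop home by itself and stays when let go. The 15 mm tile does not go in; the 9 mm one is too loose.
- leaf (a joint): how far the slot's leaf spring is pressed back into the wall, m: 0 when free, about 0.002 with the 12 mm tile home, 0 with the 9 mm tile
- masking_tape: roll of masking tape lying flat, 109 mm across, 24 mm high; a bystander. Origin: about the middle of its underside.
- marker_red: red and black marker pen lying between the rack's and the holder's places, 54x127x18 mm; a bystander. Origin: about the middle of its underside.
- bisque_bowl: small unglazed bowl, 72 mm across, 40 mm high; a bystander. Origin: about the middle of its underside.
- weight_1: brass balance weight, 38 mm across, 34 mm high; a bystander. Origin: about the middle of its underside.
- test_tile_2: glazed test tile lying flat, 83x68x10 mm; a bystander. Origin: about the middle of its underside.
- brush_round: glaze brush lying flat, 208 mm long; a bystander. Origin: about the middle of its underside.
- scoop_red: red hand scoop, 158x139x45 mm; a bystander. Origin: about the middle of its underside.

How it is judged:
By the outcome, as a careful person would: the job done as asked, in the order asked, and still so for the second after the job is handed in, with the robot touching nothing.
It also fails if it takes over 64 s, if anything falls off the work surface, if the arm or the gripper's body presses on something with over 40 N, if the wrist force passes 120 N, or if a joint passes its speed limit or range.

## Working session

There is one attempt and no reset: what is moved stays moved. The work goes in short steps, Python scripts to look and compute and a tool call to move; the robot and the scene stay as the last step left them, time stands still between calls to the robot, and variables do not carry over. Pictures are saved under pics/ and viewed, and the job is handed in when it is done.

Besides the shell and the picture viewer there is one more tool, called after "Request:" as a command line: name --argument value ..., lists and objects as JSON in quotes. play_rows: Moves the arm, as the interface text tells. Its arguments: {"type":"object","properties":{"rows":{"type":"array","items":{"type":"array","items":{"type":"array","items":{"type":"number"}}}},"squeeze":{"type":"number"}},"required":["rows"]}

```bash
mkdir -p pics
python3 - <<'E'
from bench import bot, optics, order
import cv2
o=bot.get_obs(); print(o)
for n in("top","side"):
    im=optics.read_camera(n); cv2.imwrite(f"pics/{n}0.png",im[:,:,::-1])
    m=optics.camera_model(n); print(n,m)
E
```

```text
{'time_s': 0.0, 'joint_positions': array([ 7.10742748e+01,  2.83141964e+01,  7.71276813e+01, -1.43394389e-03,
        7.46259218e+01, -5.47234207e+00]), 'dq': array([ 0.01403029, -0.02990834, -0.05414171,  0.05688566, -0.00135649,
        0.09002809]), 'joint_torque': array([ 1.14488819e-03, -8.78840947e+01, -3.81860590e+01,  7.10354000e-02,
        5.30647498e-02, -1.38081746e-04]), 'ee_pos': array([0.14530858, 0.60752282, 0.23834244]), 'eef_rot': array([-1.79932378e+02, -5.08982887e-03,  1.66546995e+02]), 'ft_force': array([ 0.69699935, -0.91301686, -0.42765486]), 'wrist_torque': array([0.02543906, 0.01344346, 0.01382509]), 'opening': 1.0004315233579908}
top {'fx': 446.05811040285994, 'fy': 446.05811040285994, 'cx': 281.7849080989573, 'cy': 216.19530033309982, 'pose': array([[-0.02690803, -0.99199533,  0.12337435,  0.36148047],
       [-0.99956944,  0.02814499,  0.00829387, -0.0129709 ],
       [-0.01169985, -0.12309806, -0.99232554,  1.66200028],
       [ 0.        ,  0.        ,  0.        ,  1.        ]])}
side {'fx': 381.70799077922726, 'fy': 381.70799077922726, 'cx': 276.52471182123276, 'cy': 212.78319369338817, 'pose': array([[ 0.90882357, -0.23538713,  0.34443086,  0.17898937],
       [-0.41716189, -0.52060028,  0.74495054, -0.83187068],
       [ 0.00395903, -0.82071204, -0.57132834,  0.71930605],
       [ 0.        ,  0.        ,  0.        ,  1.        ]])}
```

View pics/top0.png

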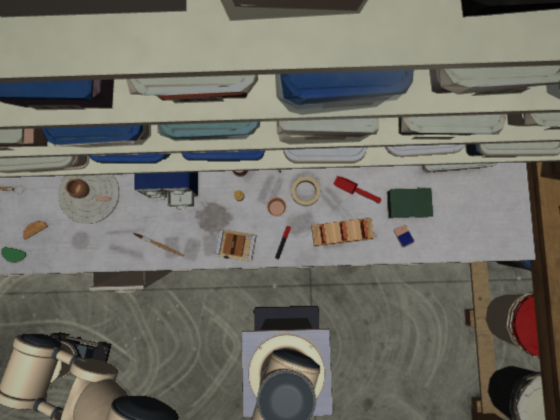

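View pics/side0.png

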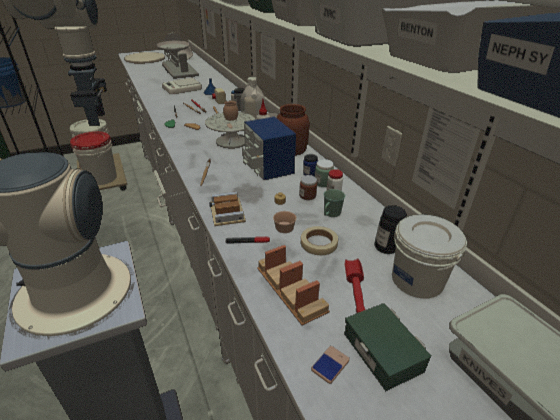

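The top view shows the rack at about (342,232), the holder at about (236,245) and the marker between them at (283,242). I'll enlarge both.

Run:
```python
import cv2
t=cv2.imread("pics/top0.png"); s=cv2.imread("pics/side0.png")
cv2.imwrite("pics/c1.png",cv2.resize(t[205:255,300:390],None,fx=8,fy=8,interpolation=cv2.INTER_CUBIC))
cv2.imwrite("pics/c2.png",cv2.resize(t[220:270,205:295],None,fx=8,fy=8,interpolation=cv2.INTER_CUBIC))
cv2.imwrite("pics/c3.png",cv2.resize(s[235:325,245:345],None,fx=6,fy=6,interpolation=cv2.INTER_CUBIC))
cv2.imwrite("pics/c4.png",cv2.resize(s[180:235,195:265],None,fx=10,fy=10,interpolation=cv2.INTER_CUBIC))
```

```text
(no output)
```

View pics/c1.png

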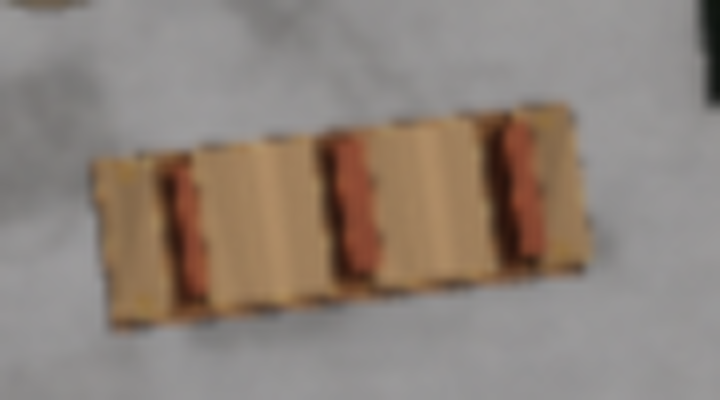

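View pics/c2.png

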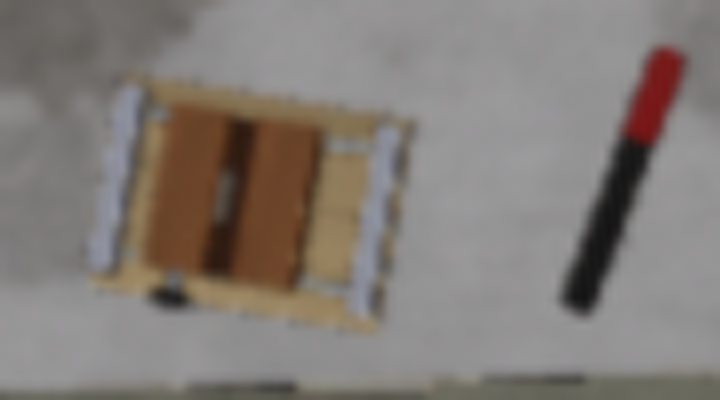

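View pics/c3.png

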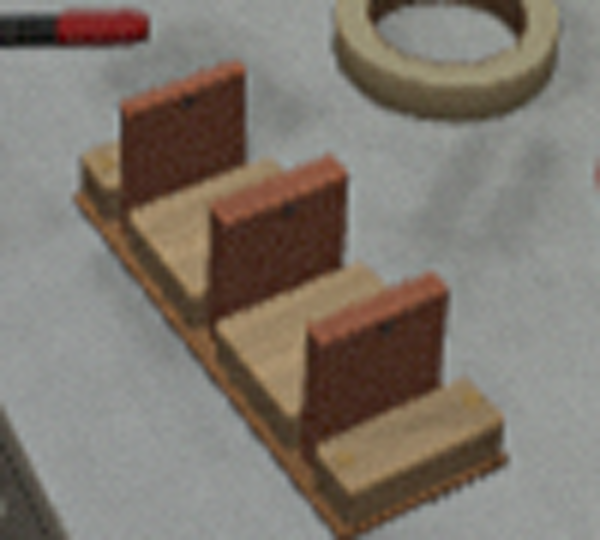

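View pics/c4.png

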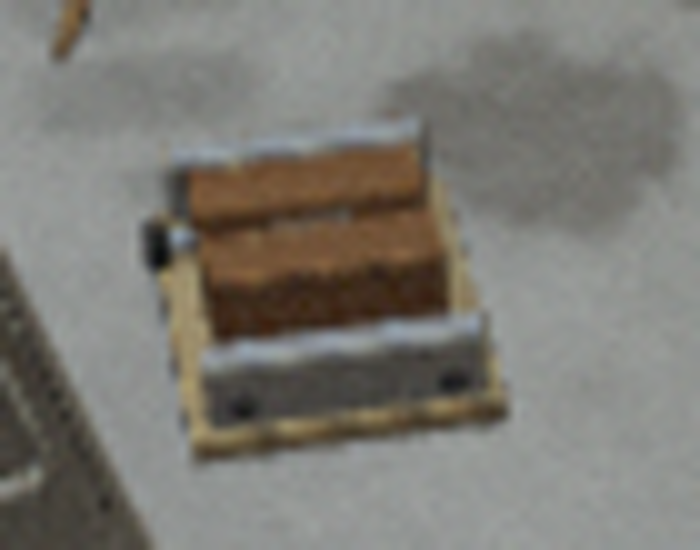

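```bash
cat > h.py <<'E'
import numpy as np
from bench import bot, optics, order
def w(n,u,v,z):
    m=optics.camera_model(n);P=m["pose"]
    d=P[:3,:3]@np.array([(u-m["cx"])/m["fx"],(v-m["cy"])/m["fy"],1.]);o=P[:3,3]
    return o+d*(z-o[2])/d[2]
def wc(n,x0,y0,s,X,Y,z): return w(n,x0+(X+.5)/s-.5,y0+(Y+.5)/s-.5,z)
def px(n,p):
    m=optics.camera_model(n);P=m["pose"];c=P[:3,:3].T@(np.array(p)-P[:3,3])
    return m["fx"]*c[0]/c[2]+m["cx"],m["fy"]*c[1]/c[2]+m["cy"]
E
python3 - <<'E'
from h import *
np.set_printoptions(precision=4,suppress=True)
def show(name,cam,x0,y0,s,pts,z):
    W=np.array([wc(cam,x0,y0,s,X,Y,z) for X,Y in pts])
    print(name,W[:,:2].tolist(),"mean",W.mean(0)[:2])
    for i in range(len(W)):
        d=W[(i+1)%len(W)]-W[i]; print("   edge",np.linalg.norm(d).round(4),np.degrees(np.arctan2(d[1],d[0])).round(1))
show("rack","top",300,205,8,[(95,160),(570,103),(590,268),(112,328)],.03)
show("tL","top",300,205,8,[(165,165),(188,163),(208,300),(184,302)],.081)
show("tM","top",300,205,8,[(332,138),(365,133),(380,275),(345,280)],.081)
show("tR","top",300,205,8,[(500,120),(525,117),(543,258),(517,262)],.081)
show("block","top",205,220,8,[(172,105),(320,125),(293,290),(147,265)],.042)
show("slot","top",205,220,8,[(228,120),(253,122),(232,275),(206,272)],.042)
show("blockS","side",195,180,10,[(190,170),(415,140),(448,250),(208,283)],.042)
show("base","top",205,220,8,[(127,72),(413,120),(378,330),(92,285)],.008)
show("tSa","side",245,235,6,[(122,102),(243,65),(245,78),(124,115)],.081)
show("tSb","side",245,235,6,[(211,207),(333,157),(348,172),(215,224)],.081)
show("tSc","side",245,235,6,[(308,327),(432,277),(446,292),(313,343)],.081)
E
```

```text
rack [[0.5303145669563479, -0.10745084876902286], [0.5504987413075604, -0.32646023238113137], [0.47436529952447243, -0.3316703796737636], [0.45299716174291, -0.1125006191514103]] mean [ 0.502  -0.2195]
   edge 0.2199 -84.7
   edge 0.0763 -176.1
   edge 0.2202 95.6
   edge 0.0775 3.7
tL [[0.5219277191859011, -0.135529081232712], [0.5225340305175975, -0.14578179245707382], [0.4613496955086047, -0.15229024682742587], [0.46075813479552896, -0.14164450666269018]] mean [ 0.4916 -0.1438]
   edge 0.0103 -86.6
   edge 0.0615 -173.9
   edge 0.0107 93.2
   edge 0.0615 5.7
tM [[0.5319105610460542, -0.21021117708657355], [0.5337340621565313, -0.22496886811113564], [0.4703137167092843, -0.2287909575388777], [0.46852784531138414, -0.2132219422900296]] mean [ 0.5011 -0.2193]
   edge 0.0149 -83.0
   edge 0.0635 -176.6
   edge 0.0157 96.5
   edge 0.0635 2.7
tR [[0.5378583092306939, -0.28519733477735215], [0.5388873669470973, -0.2963640759159165], [0.4758462386959967, -0.3011808959934894], [0.4743926194670677, -0.28960517819759807]] mean [ 0.5067 -0.2931]
   edge 0.0112 -84.7
   edge 0.0632 -175.6
   e
[... 1321 characters left out ...]
33, -0.1530410849646553]] mean [ 0.4918 -0.1486]
   edge 0.0576 0.9
   edge 0.0088 -110.1
   edge 0.0571 -179.3
   edge 0.0085 72.5
tSb [[0.4716074328284062, -0.21910853575674172], [0.530174347520047, -0.21291062315723863], [0.5315528103017119, -0.22355184496495573], [0.4689118465845723, -0.22864470197440723]] mean [ 0.5006 -0.2211]
   edge 0.0589 6.0
   edge 0.0107 -82.6
   edge 0.0628 -175.4
   edge 0.0099 74.2
tSc [[0.47726998988407976, -0.293833588635941], [0.5331896601591148, -0.2902167863333065], [0.5341125854632406, -0.29949497097738065], [0.47525780998008654, -0.30190895742101287]] mean [ 0.505  -0.2964]
   edge 0.056 3.7
   edge 0.0093 -84.3
   edge 0.0589 -177.7
   edge 0.0083 76.0
```

Request:
play_rows --rows '[[[0.2,0.4,-0.94,0,0.3],[0.2,0.42,-0.94,0,0.3],[0.2,0.44,-0.94,0,0.3],[0.2,0.44,-0.94,0,0.3],[0.2,0.44,-0.94,0,0.3]]]' --squeeze 5

```text
time_s: 0.72
ee_pos: [0.2527, 0.3713, 0.2388]
eef_rot: [-180.0, 0.0, 173.5]
ft_force: [0.6, 0.4, -0.1]
opening: 0.601
```

Run:
```python
from h import *
for z in(0,.1,.2): print(z,w("top",197,208,z),w("top",135,190,z))
for u,v in((250,123),(271,178),(247,163),(293,173)):print(w("side",u,v,0))
```

```text
0 [0.60832172 0.31977045 0.        ] [0.68411743 0.55540669 0.        ]
0.1 [0.59346966 0.29974991 0.1       ] [0.66470486 0.52120828 0.1       ]
0.2 [0.5786176  0.27972938 0.2       ] [0.64529229 0.48700988 0.2       ]
[0.81864917 0.87137193 0.        ]
[0.68990214 0.32462621 0.        ]
[0.65094606 0.47657207 0.        ]
[0.7836067  0.32525936 0.        ]
```

Request:
play_rows --rows '[[[0.2,0.43,-0.94,0,0.25],[0.2,0.43,-0.94,0,0.25],[0.2,0.43,-0.94,0,0.25],[0.2,0.43,-0.94,0,0.25],[0.2,0.43,-0.94,0,0.25]]]'

```text
time_s: 1.35
ee_pos: [0.3603, 0.1363, 0.2389]
eef_rot: [180.0, 0.0, 179.2]
ft_force: [1.1, 0.4, 0.2]
opening: 0.599
```

Request:
play_rows --rows '[[[0.2,0.44,-0.94,-0.1,0.25],[0.2,0.44,-0.94,-0.2,0.25],[0.2,0.44,-0.94,-0.2,0.25],[0.2,0.44,-0.94,-0.2,0.25],[0.2,0.44,-0.94,-0.2,0.25]]]'

```text
time_s: 1.98
ee_pos: [0.4703, -0.0989, 0.1934]
eef_rot: [180.0, -0.0, -175.1]
ft_force: [1.6, 0.2, 0.1]
opening: 0.597
```

Request:
play_rows --rows '[[[0.2,0.44,-0.94,0,0.05],[0.2,0,0,-0.5,0],[0.2,0,0,-0.5,0],[0.2,0,0,0,0]]]'

```text
time_s: 2.48
ee_pos: [0.4908, -0.1438, 0.1426]
eef_rot: [179.9, -0.2, -174.9]
ft_force: [-0.3, -0.5, 0.1]
opening: 0.6
```

Run:
```python
from h import *
import cv2
s=optics.read_camera("side")[:,:,::-1];t=optics.read_camera("top")[:,:,::-1]
cv2.imwrite("pics/s1.png",cv2.resize(s[200:330,220:350],None,fx=5,fy=5,interpolation=cv2.INTER_CUBIC))
```

```text
(no output)
```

View pics/s1.png

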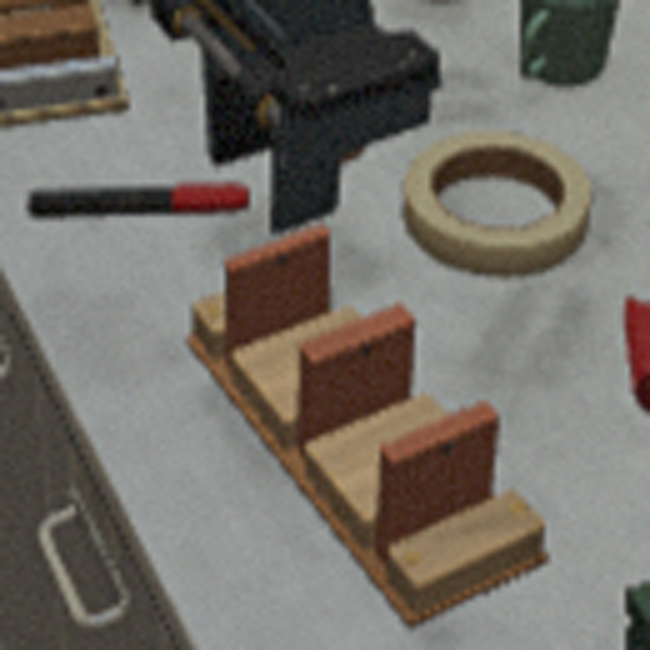

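The fingers are centred above the far tile, with the near finger tip at (300,225) and the tile top at (277,255). I'll go down and pinch.

Request:
play_rows --rows '[[[0.2,0,0,-0.35,0],[0.2,0,0,-0.35,0],[0.2,0,0,-0.35,0],[0.2,0,0,-0.35,0],[0.2,0,0,0,0]]]' --squeeze 4

```text
time_s: 3.2
ee_pos: [0.492, -0.144, 0.0741]
eef_rot: [180.0, -0.0, -174.9]
ft_force: [-0.1, -0.4, -0.7]
opening: 0.603
```

Request:
play_rows --rows '[[[-0.2,0,0,0,0],[-0.4,0,0,0,0],[-0.5,0,0,0,0],[-0.6,0,0,0,0],[-0.6,0,0,0,0]]]'

```text
time_s: 3.82
ee_pos: [0.4919, -0.1441, 0.074]
eef_rot: [-180.0, 0.0, -174.9]
ft_force: [-0.3, 0.2, 0.1]
opening: 0.203
```

Request:
play_rows --rows '[[[-0.7,0,0,0,0],[-0.8,0,0,0,0],[-0.9,0,0,0,0],[-1,0,0,0,0],[-1,0,0,0,0]]]'

```text
time_s: 4.45
ee_pos: [0.4919, -0.1441, 0.0739]
eef_rot: [180.0, -0.0, -174.9]
ft_force: [0.8, 0.0, -0.3]
opening: 0.096
```

Request:
play_rows --rows '[[[-1,0,0,0,0],[-1,0,0,0,0]]]'

```text
time_s: 4.7
ee_pos: [0.4919, -0.1441, 0.0739]
eef_rot: [180.0, -0.0, -174.9]
ft_force: [-0.1, -0.0, -1.2]
opening: 0.099
```

The far tile reads 0.098 × 91 ≈ 9 mm. Next is the middle one.

Request:
play_rows --rows '[[[-0.6,0,0,0,0],[-0.2,0,0,0.2,0],[0.2,0,0,0.5,0],[0.2,0,0,0.4,0],[0.2,0.07,-0.75,0,0]]]'

```text
time_s: 5.32
ee_pos: [0.496, -0.1808, 0.1311]
eef_rot: [-179.9, 0.1, -174.7]
ft_force: [1.0, 0.1, -0.0]
opening: 0.591
```

Request:
play_rows --rows '[[[0.2,0.07,-0.75,0,0],[0.2,0,0,0,0],[0.2,0,0,-0.4,0],[0.2,0,0,-0.4,0],[0.2,0,0,-0.3,0]]]'

```text
time_s: 5.95
ee_pos: [0.4987, -0.2184, 0.0735]
eef_rot: [180.0, -0.0, -174.9]
ft_force: [0.8, -0.0, 0.7]
opening: 0.604
```

Request:
play_rows --rows '[[[0,0,0,0,0],[-0.3,0,0,0,0],[-0.5,0,0,0,0],[-0.6,0,0,0,0],[-0.7,0,0,0,0]]]'

```text
time_s: 6.58
ee_pos: [0.4991, -0.2194, 0.0742]
eef_rot: [-180.0, 0.0, -174.9]
ft_force: [-0.6, -1.8, -0.0]
opening: 0.173
```

Request:
play_rows --rows '[[[-0.8,0,0,0,0],[-0.9,0,0,0,0],[-1,0,0,0,0],[-1,0,0,0,0],[-1,0,0,0,0]]]'

```text
time_s: 7.2
ee_pos: [0.4991, -0.2194, 0.0741]
eef_rot: [-180.0, 0.0, -174.9]
ft_force: [-0.8, -3.3, 5.0]
opening: 0.17
```

The middle tile reads about 15.4 mm. Next is the near one.

Request:
play_rows --rows '[[[-0.6,0,0,0,0],[-0.2,0,0,0.2,0],[0.2,0,0,0.5,0],[0.2,0,0,0.4,0],[0.2,0.07,-0.75,0,0]]]'

```text
time_s: 7.82
ee_pos: [0.5028, -0.2555, 0.131]
eef_rot: [-180.0, 0.1, -174.8]
ft_force: [-0.3, -0.0, -1.4]
opening: 0.588
```

Request:
play_rows --rows '[[[0.2,0.07,-0.75,0,0],[0.2,0,0,0,0],[0.2,0,0,-0.45,0],[0.2,0,0,-0.45,0],[0.2,0,0,-0.38,0]]]'

```text
time_s: 8.45
ee_pos: [0.5055, -0.2929, 0.0645]
eef_rot: [179.9, -0.0, -174.9]
ft_force: [-0.1, -1.1, 0.5]
opening: 0.6
```

Request:
play_rows --rows '[[[0,0,0,0,0],[-0.3,0,0,0,0],[-0.5,0,0,0,0],[-0.6,0,0,0,0],[-0.7,0,0,0,0]]]'

```text
time_s: 9.07
ee_pos: [0.506, -0.2942, 0.0652]
eef_rot: [-180.0, 0.0, -174.9]
ft_force: [0.4, 0.1, -0.7]
opening: 0.155
```

Request:
play_rows --rows '[[[-0.8,0,0,0,0],[-0.9,0,0,0,0],[-1,0,0,0,0],[-1,0,0,0,0],[-1,0,0,0,0]]]'

```text
time_s: 9.7
ee_pos: [0.506, -0.2943, 0.0651]
eef_rot: [-180.0, 0.0, -174.9]
ft_force: [-1.3, -0.7, 5.6]
opening: 0.132
```

The near tile is 12.0 mm. I'll tighten the grip and lift.

Request:
play_rows --rows '[[[-1,0,0,0,0],[-1,0,0,0,0],[-1,0,0,0.2,0],[-1,0,0,0.4,0],[-1,0,0,0.6,0]]]' --squeeze 30

```text
time_s: 10.32
ee_pos: [0.5055, -0.2938, 0.1254]
eef_rot: [179.9, -0.1, -174.9]
ft_force: [0.3, -0.8, -1.1]
opening: 0.128
```

Request:
play_rows --rows '[[[-1,0,0,0.7,0],[-1,0,0,0.5,0],[-1,0,0.3,0,0],[-1,-0.02,0.6,0,0],[-1,-0.05,0.9,0,0]]]'

```text
time_s: 10.95
ee_pos: [0.5018, -0.2029, 0.1841]
eef_rot: [180.0, -0.0, -175.0]
ft_force: [1.0, -0.5, -0.8]
opening: 0.133
```

Request:
play_rows --rows '[[[-1,-0.08,0.85,0,-0.36],[-1,-0.08,0.85,0,-0.36],[-1,-0.08,0.85,0,-0.36],[-1,-0.08,0.85,0,-0.36],[-1,-0.08,0.85,0,-0.36]]]'

```text
time_s: 11.58
ee_pos: [0.4811, 0.0103, 0.1842]
eef_rot: [180.0, -0.1, 176.8]
ft_force: [0.9, 0.5, -0.8]
opening: 0.132
```

Request:
play_rows --rows '[[[-1,-0.08,0.85,0,-0.36],[-1,-0.08,0.85,0,-0.36],[-1,-0.08,0.85,0,-0.36],[-1,-0.08,0.85,0,-0.36],[-1,0,0,-0.2,0]]]'

```text
time_s: 12.2
ee_pos: [0.4653, 0.181, 0.1745]
eef_rot: [180.0, -0.0, 170.4]
ft_force: [-0.4, -0.6, -0.8]
opening: 0.131
```

Request:
play_rows --rows '[[[-1,0,0,-0.4,0],[-1,0,0,-0.3,0],[-1,0,0,0,0],[-1,0,0,0,0]]]'

```text
time_s: 12.7
ee_pos: [0.4662, 0.1781, 0.14]
eef_rot: [-180.0, -0.0, 170.3]
ft_force: [0.1, -0.1, -1.0]
opening: 0.134
```

Run:
```python
from h import *
import cv2
o=bot.get_obs();print(o["ee_pos"],o["eef_rot"])
s=optics.read_camera("side")[:,:,::-1];t=optics.read_camera("top")[:,:,::-1]
cv2.imwrite("pics/s2f.png",s);cv2.imwrite("pics/t2f.png",t)
cv2.imwrite("pics/s2.png",cv2.resize(s[160:240,190:270],None,fx=7,fy=7,interpolation=cv2.INTER_CUBIC))
cv2.imwrite("pics/t2.png",cv2.resize(t[210:270,195:275],None,fx=8,fy=8,interpolation=cv2.INTER_CUBIC))
```

```text
[0.46621112 0.17813456 0.14002649] [-1.79990048e+02 -1.81340007e-02  1.70250658e+02]
```

View pics/s2.png

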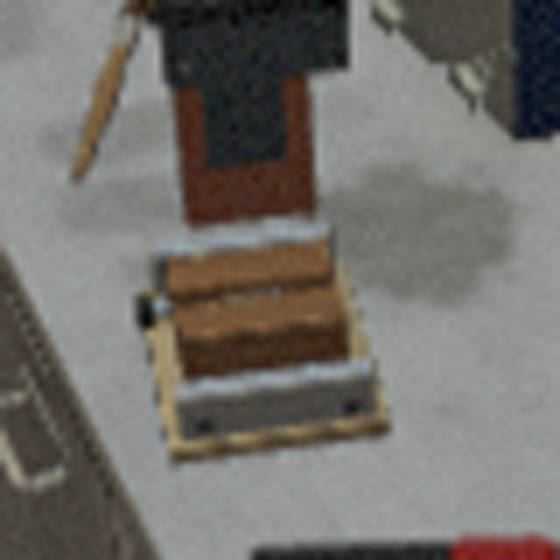

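View pics/t2.png

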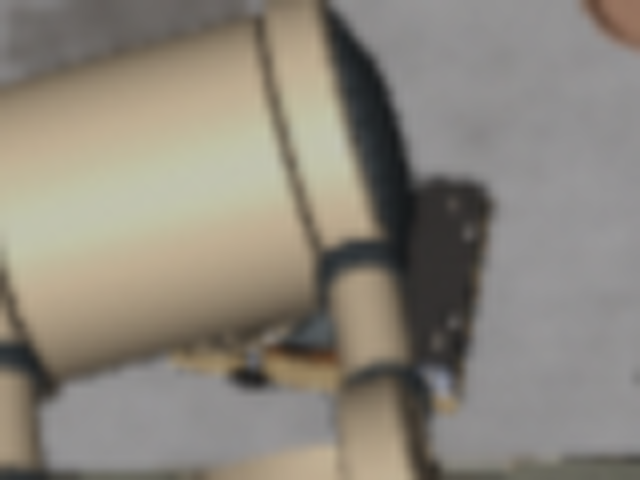

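Run:
```python
from h import *
import cv2
s=np.mean([optics.read_camera("side").astype(float) for _ in range(8)],0)[:,:,::-1]
np.save("avg.npy",s)
cv2.imwrite("pics/s3.png",cv2.resize(s[178:228,208:248].clip(0,255).astype(np.uint8),None,fx=12,fy=12,interpolation=cv2.INTER_CUBIC))
R=np.deg2rad(-9.75);ex=np.array([np.cos(R),np.sin(R),0]);ey=np.array([-np.sin(R),np.cos(R),0])
c=np.array([.4662,.1781,.081])
for a in(-.03,.03):
  p=px("side",c+a*ex-.006*ey); print([( (p[0]-208+.5)*12-.5),((p[1]-178+.5)*12-.5)])
```

```text
[np.float64(104.42704612251032), np.float64(187.57271374782374)]
[np.float64(330.14231966416116), np.float64(157.58378200156767)]
```

View pics/s3.png

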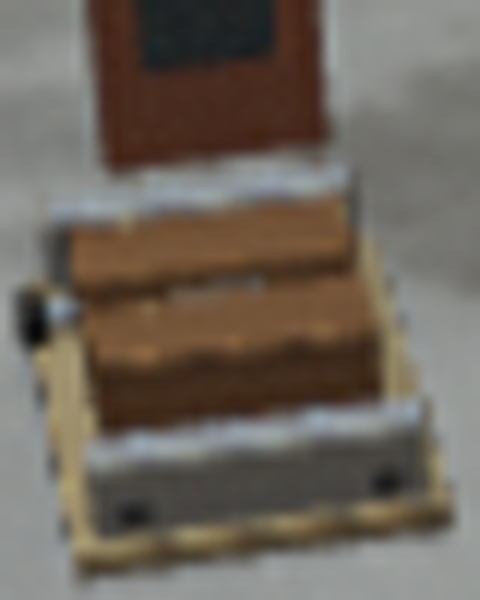

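Run:
```python
from h import *
np.set_printoptions(precision=4,suppress=True)
f=lambda X,Y,z,dy: wc("side",208,178,12,X,Y+dy,z)[:2]
for dy in(0,16.7):
  b=np.array([f(X,Y,.042,dy) for X,Y in[(72,233),(352,200),(378,318),(92,350)]])
  print("block",b.tolist(),b.mean(0),"yaw",[np.degrees(np.arctan2(*(b[j]-b[i])[::-1])) for i,j in((0,1),(3,2))])
  fe=np.array([f(X,Y,.042,dy) for X,Y in[(80,285),(355,258)]]);ne=np.array([f(X,Y,.042,dy) for X,Y in[(85,312),(362,278)]])
  print("far",fe.mean(0),"near",ne.mean(0),"slot",(fe.mean(0)+ne.mean(0))/2)
  u=np.array([f(X,Y,.036,dy) for X,Y in[(50,225),(350,185),(425,405),(88,465)]]);print("upr",u.tolist(),u.mean(0))
  g=np.array([f(X,Y,.0,dy) for X,Y in[(85,575),(450,520)]]);print("base near",g.tolist())
  t=np.array([f(X,Y,.081,dy) for X,Y in[(106,167),(327,145)]]);print("tile face",t.tolist(),t.mean(0))
```

```text
block [[0.43612301597625147, 0.21988516502003708], [0.5120143010878369, 0.204356777764932], [0.49818475695660247, 0.14544652151592585], [0.4240089490472505, 0.16214586401798792]] [0.4676 0.183 ] yaw [np.float64(-11.56387708919998), np.float64(-12.68757786958629)]
far [0.4665 0.1849] near [0.4643 0.1731] slot [0.4654 0.179 ]
upr [[0.43404921351492687, 0.23570902752290035], [0.5171529263695892, 0.22127990510175866], [0.49804022423976835, 0.11010711095202275], [0.40948488617351075, 0.12030715633758127]] [0.4647 0.1719]
base near [[0.4061466434737441, 0.12282029031506281], [0.5019539233766775, 0.10634419814267682]]
tile face [[0.4390772864679283, 0.18700335306522997], [0.496141273836558, 0.17351513431183396]] [0.4676 0.1803]
block [[0.43362617254657054, 0.21169093758032487], [0.5090641023868905, 0.19615512816052516], [0.4954210798756196, 0.13787355461797046], [0.421669692936001, 0.15456457565984427]] [0.4649 0.1751] yaw [np.float64(-11.636891584186097), np.float64(-12.752058915001122)]
far [0.4639 0.1769] near [0.4617 0.1653] slot [0.4628 0.1711]
upr [[0.4315477820692999, 0.2273844529585194], [0.5141492628397084, 0.2129202894303921], [0.4953434841566015, 0.10290529222544575], [0.4072941596046814, 0.1131894575561978]] [0.4621 0.1641]
base near [[0.40399290875203603, 0.11580961878311447], [0.4992789768213656, 0.09929636871219871]]
tile face [[0.43657104928563684, 0.1789513910020608], [0.49329004626664663, 0.1654766629530795]] [0.4649 0.1722]
```

Run:
```python
from h import *
import cv2
R=np.deg2rad(-9.75);ex=np.array([np.cos(R),np.sin(R),0]);ey=np.array([-np.sin(R),np.cos(R),0])
c=np.array([.4662,.1781,0])
q=lambda p:tuple(round((v-o+.5)*12-.5,1) for v,o in zip(px("side",p),(208,166)))
for b in(-.006,-.0195):
 for a in(-.016,.016): print(a,b,q(c+a*ex+b*ey+[0,0,.115]))
for a in(-.03,.03):
 for z in(.081,.156):print("tile",a,z,q(c+a*ex-.006*ey+[0,0,z]))
s=np.load("avg.npy")
cv2.imwrite("pics/s4.png",cv2.resize(s[166:206,208:248].clip(0,255).astype(np.uint8),None,fx=12,fy=12,interpolation=cv2.INTER_CUBIC))
```

```text
-0.016 -0.006 (np.float64(147.1), np.float64(213.0))
0.016 -0.006 (np.float64(269.5), np.float64(197.4))
-0.016 -0.0195 (np.float64(154.4), np.float64(238.8))
0.016 -0.0195 (np.float64(277.9), np.float64(222.9))
tile -0.03 0.081 (np.float64(104.4), np.float64(331.6))
tile -0.03 0.156 (np.float64(78.9), np.float64(80.3))
tile 0.03 0.081 (np.float64(330.1), np.float64(301.6))
tile 0.03 0.156 (np.float64(313.1), np.float64(51.9))
```

View pics/s4.png

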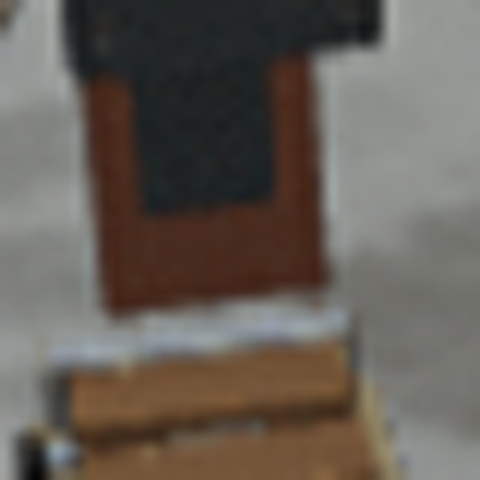

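Run:
```python
from h import *
import cv2
s=np.load("avg.npy")
cv2.imwrite("pics/s5.png",cv2.resize(s[240:290,255:310].clip(0,255).astype(np.uint8),None,fx=12,fy=12,interpolation=cv2.INTER_CUBIC))
R=np.deg2rad(5.1);ex=np.array([np.cos(R),np.sin(R),0]);ey=np.array([-np.sin(R),np.cos(R),0])
q=lambda p:tuple(round(float((v-o+.5)*12-.5),1) for v,o in zip(px("side",p),(255,240)))
for n,c,h in(("L",[.492,-.1441,.081],.0045),("M",[.4991,-.2194,.081],.0075)):
 for b in(-h,h):
  for a in(-.03,.03): print(n,a,b,q(np.array(c)+a*ex+b*ey))
```

```text
L -0.03 -0.0045 (127.8, 164.6)
L 0.03 -0.0045 (371.2, 75.0)
L -0.03 0.0045 (107.7, 140.4)
L 0.03 0.0045 (350.1, 52.0)
M -0.03 -0.0075 (316.8, 389.9)
M 0.03 -0.0075 (569.8, 289.1)
M -0.03 0.0075 (279.3, 344.7)
M 0.03 0.0075 (530.4, 246.2)
```

View pics/s5.png

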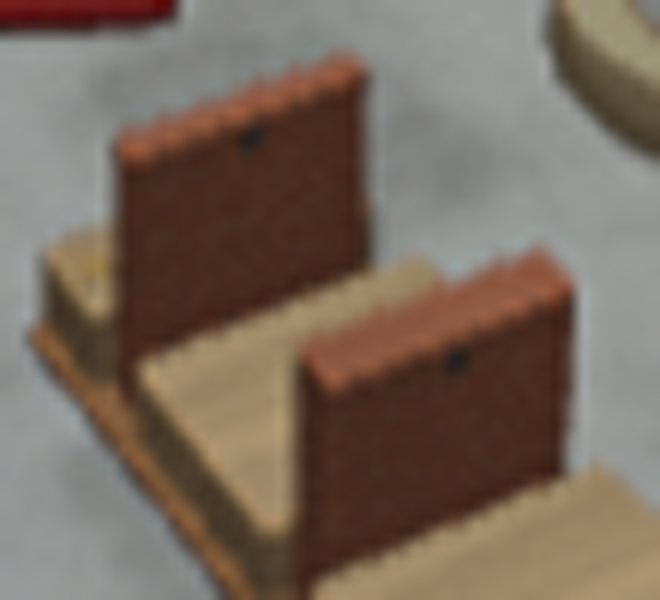

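Run:
```python
from h import *
R=np.deg2rad(5.1);ex=np.array([np.cos(R),np.sin(R),0]);ey=np.array([-np.sin(R),np.cos(R),0])
q=lambda p:tuple(round(float((v-o+.5)*5-.5),1) for v,o in zip(px("side",p),(220,200)))
c=np.array([.4912,-.1438,.1176])
for b in(-.0273,-.0373,-.0408,.0273,.0408):
  for a in(-.016,.016): print(a,b,q(c+a*ex+b*ey))
```

```text
-0.016 -0.0273 (272.4, 229.1)
0.016 -0.0273 (328.3, 208.8)
-0.016 -0.0373 (282.5, 240.6)
0.016 -0.0373 (338.7, 220.0)
-0.016 -0.0408 (286.0, 244.6)
0.016 -0.0408 (342.3, 223.9)
-0.016 0.0273 (219.9, 169.5)
0.016 0.0273 (274.3, 150.9)
-0.016 0.0408 (207.6, 155.5)
0.016 0.0408 (261.6, 137.2)
```

Run:
```python
import cv2
s=cv2.imread("pics/s1.png")
cv2.imwrite("pics/s1b.png",cv2.resize(s[60:260,180:460],None,fx=2.5,fy=2.5))
```

```text
(no output)
```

View pics/s1b.png

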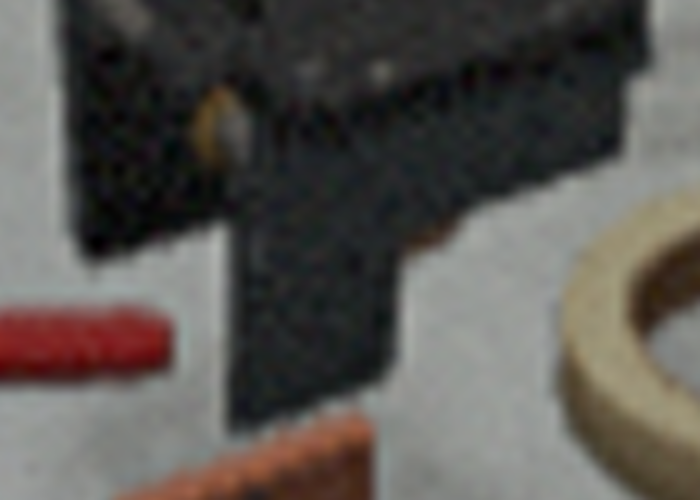

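Run:
```python
from h import *
import cv2
from scipy.ndimage import map_coordinates
t=cv2.imread("pics/top0.png").astype(float).mean(2)
def prof(c,yaw,z,lo,hi,A=.03):
    R=np.deg2rad(yaw);ex=np.array([np.cos(R),np.sin(R),0]);ey=np.array([-np.sin(R),np.cos(R),0])
    bs=np.arange(lo,hi,.001);out=[]
    for b in bs:
        P=[px("top",np.array([*c,z])+a*ex+b*ey) for a in np.linspace(-A,A,41)]
        out.append(map_coordinates(t,[[p[1] for p in P],[p[0] for p in P]],order=1).mean())
    return bs,np.array(out)
for yaw in(-9,-9.75,-10.5,-11.2):
    b,o=prof((.4662,.1781),yaw,.042,-.045,.046); g=np.diff(o);print(yaw,np.sort(g)[[0,1,-2,-1]].round(1))
b,o=prof((.4662,.1781),-10,.042,-.05,.051)
for x,y in zip(b,o): print(int(round(x*1e3)),round(y),end="; ")
print("\nL tile")
b,o=prof((.492,-.1441),5.1,.081,-.02,.021,.025)
for x,y in zip(b,o): print(int(round(x*1e3)),round(y),end="; ")
```

```text
Traceback (most recent call last):
  File "h.py", line 9, in px
    m=optics.camera_model(n);P=m["pose"];c=P[:3,:3].T@(np.array(p)-P[:3,3])
ValueError: time passes only in moves, steps and waits
```

```bash
sed -i 's/^def w(/_M={n:optics.camera_model(n) for n in ("top","side")}\ndef w(/; s/m=optics.camera_model(n);P/m=_M[n];P/' h.py
cat > prof.py <<'E'
from h import *
import cv2
from scipy.ndimage import map_coordinates
def prof(t,cam,c,yaw,z,lo,hi,A=.03):
    R=np.deg2rad(yaw);ex=np.array([np.cos(R),np.sin(R),0]);ey=np.array([-np.sin(R),np.cos(R),0])
    bs=np.arange(lo,hi,.001);out=[]
    for b in bs:
        P=[px(cam,np.array([*c,z])+a*ex+b*ey) for a in np.linspace(-A,A,41)]
        out.append(map_coordinates(t,[[p[1] for p in P],[p[0] for p in P]],order=1).mean())
    return bs,np.array(out)
def show(n,b,o): print(n,"; ".join(f"{round(x*1e3)} {y:.0f}" for x,y in zip(b,o)))
E
python3 - <<'E'
from prof import *
t=cv2.imread("pics/top0.png").astype(float).mean(2)
for yaw in(-9,-9.75,-10.5,-11.2):
    b,o=prof(t,"top",(.4662,.1781),yaw,.042,-.045,.046); g=np.diff(o);print(yaw,np.sort(g)[[0,1,-2,-1]].round(1))
show("blk",*prof(t,"top",(.4662,.1781),-10,.042,-.05,.051))
show("L",*prof(t,"top",(.492,-.1441),5.1,.081,-.02,.021,.025))
s=cv2.imread("pics/side0.png").astype(float).mean(2)
show("blkS",*prof(s,"side",(.4662,.1781),-10,.042,-.05,.051))
E
```

```text
-9 [-9.3 -9.1  5.4  5.7]
-9.75 [-9.5 -9.3  5.4  5.7]
-10.5 [-9.5 -9.5  5.5  5.6]
-11.2 [-9.5 -9.5  5.5  5.6]
blk -50 120; -49 120; -48 121; -47 121; -46 121; -45 121; -44 120; -43 119; -42 117; -41 114; -40 109; -39 102; -38 94; -37 85; -36 75; -35 67; -34 63; -33 63; -32 65; -31 68; -30 71; -29 72; -28 72; -27 72; -26 72; -25 72; -24 72; -23 72; -22 72; -21 72; -20 72; -19 71; -18 71; -17 72; -16 72; -15 72; -14 72; -13 72; -12 72; -11 71; -10 70; -9 68; -8 65; -7 61; -6 55; -5 50; -4 45; -3 41; -2 38; -1 38; 0 38; 1 40; 2 42; 3 45; 4 48; 5 51; 6 53; 7 56; 8 58; 9 61; 10 64; 11 67; 12 69; 13 71; 14 72; 15 72; 16 72; 17 72; 18 72; 19 72; 20 72; 21 72; 22 72; 23 72; 24 72; 25 71; 26 71; 27 72; 28 72; 29 72; 30 73; 31 75; 32 77; 33 80; 34 84; 35 89; 36 95; 37 100; 38 106; 39 110; 40 112; 41 112; 42 110; 43 107; 44 102; 45 99; 46 96; 47 96; 48 100; 49 108; 50 118
L -20 123; -19 123; -18 123; -17 123; -16 124; -15 124; -14 125; -13 125; -12 125; -11 123; -10 120; -9 116; -8 111; -7 105; -6 100; -5 95; -4 92; -3 89; -2 85; -1 81; 0 77; 1 71; 2 64; 3 55; 4 48; 5 44; 6 46; 7 51; 8 59; 9 69; 10 80; 11 90; 12 101; 13 109; 14 114; 15 116; 16 117; 17 116; 18 115; 19 114; 20 113
blkS -50 45; -49 45; -48 45; -47 45; -46 44; -45 44; -44 44; -43 44; -42 43; -41 43; -40 44; -39 45; -38 47; -37 49; -36 52; -35 56; -34 60; -33 64; -32 68; -31 73; -30 78; -29 82; -28 84; -27 86; -26 87; -25 87; -24 86; -23 86; -22 85; -21 85; -20 85; -19 85; -18 85; -17 84; -16 84; -15 84; -14 84; -13 84; -12 84; -11 84; -10 84; -9 84; -8 83; -7 82; -6 80; -5 78; -4 75; -3 71; -2 67; -1 63; 0 60; 1 57; 2 55; 3 55; 4 56; 5 57; 6 59; 7 62; 8 65; 9 68; 10 72; 11 75; 12 79; 13 82; 14 84; 15 85; 16 86; 17 86; 18 87; 19 86; 20 86; 21 86; 22 85; 23 85; 24 84; 25 84; 26 83; 27 83; 28 83; 29 82; 30 82; 31 82; 32 82; 33 84; 34 86; 35 89; 36 92; 37 96; 38 100; 39 105; 40 110; 41 115; 42 121; 43 128; 44 134; 45 139; 46 143; 47 146; 48 147; 49 147; 50 146
```

Run:
```python
from prof import *
t=np.mean([optics.read_camera("top").astype(float) for _ in range(4)],0)
cv2.imwrite("pics/t4.png",cv2.resize(t[205:255,300:390,::-1].clip(0,255).astype(np.uint8),None,fx=8,fy=8,interpolation=cv2.INTER_CUBIC))
# redness
r=t[:,:,0]-t[:,:,1]
show("L r",*prof(r,"top",(.492,-.1441),5.1,.081,-.02,.021,.02))
show("M r",*prof(r,"top",(.4991,-.2194),5.1,.081,-.02,.021,.02))
g=t.mean(2)
show("M",*prof(g,"top",(.4991,-.2194),5.1,.081,-.02,.021,.02))
```

```text
L r -20 31; -19 31; -18 31; -17 31; -16 31; -15 31; -14 31; -13 31; -12 32; -11 32; -10 32; -9 32; -8 33; -7 35; -6 38; -5 41; -4 45; -3 50; -2 54; -1 58; 0 60; 1 60; 2 59; 3 56; 4 52; 5 46; 6 40; 7 34; 8 30; 9 28; 10 28; 11 28; 12 29; 13 29; 14 30; 15 30; 16 29; 17 30; 18 29; 19 29; 20 29
M r -20 31; -19 31; -18 31; -17 31; -16 31; -15 31; -14 31; -13 32; -12 33; -11 36; -10 39; -9 42; -8 47; -7 52; -6 56; -5 60; -4 62; -3 63; -2 63; -1 64; 0 64; 1 63; 2 62; 3 61; 4 58; 5 55; 6 50; 7 43; 8 36; 9 31; 10 28; 11 27; 12 26; 13 26; 14 27; 15 28; 16 29; 17 30; 18 31; 19 31; 20 31
M -20 121; -19 121; -18 120; -17 120; -16 120; -15 119; -14 118; -13 118; -12 116; -11 114; -10 110; -9 106; -8 101; -7 96; -6 92; -5 89; -4 87; -3 86; -2 85; -1 85; 0 85; 1 84; 2 83; 3 80; 4 76; 5 71; 6 64; 7 55; 8 46; 9 42; 10 43; 11 50; 12 59; 13 69; 14 81; 15 94; 16 106; 17 114; 18 119; 19 122; 20 123
```

View pics/t4.png

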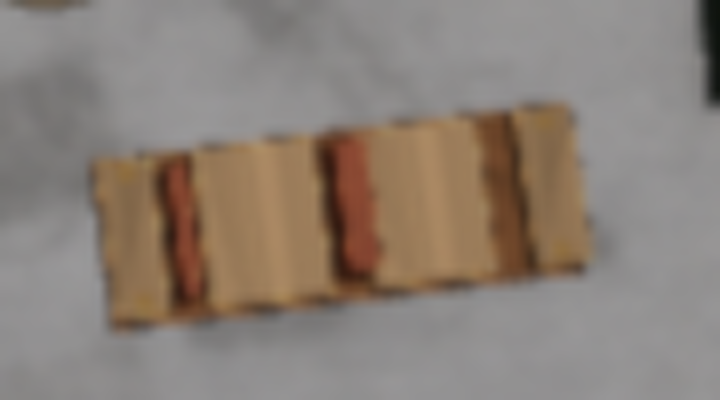

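Request:
play_rows --rows '[[[-1,0,0.012,-0.2,-0.05],[-1,0,0,-0.2,0],[-1,0,0,-0.2,0],[-1,0,0,0,0],[-1,0,0,0,0]]]'

```text
time_s: 14.02
ee_pos: [0.4665, 0.179, 0.1099]
eef_rot: [-180.0, -0.0, 170.0]
ft_force: [-0.2, 0.3, -0.1]
opening: 0.13
```

Run:
```python
from prof import *
o=bot.get_obs();print(o["ee_pos"],o["ft_force"])
s=np.mean([optics.read_camera("side").astype(float) for _ in range(4)],0)[:,:,::-1]
cv2.imwrite("pics/s6.png",cv2.resize(s[178:228,208:248].clip(0,255).astype(np.uint8),None,fx=12,fy=12,interpolation=cv2.INTER_CUBIC))
```

```text
[0.46646933 0.17896515 0.10989176] [-0.1755066   0.30274094 -0.09418592]
```

View pics/s6.png

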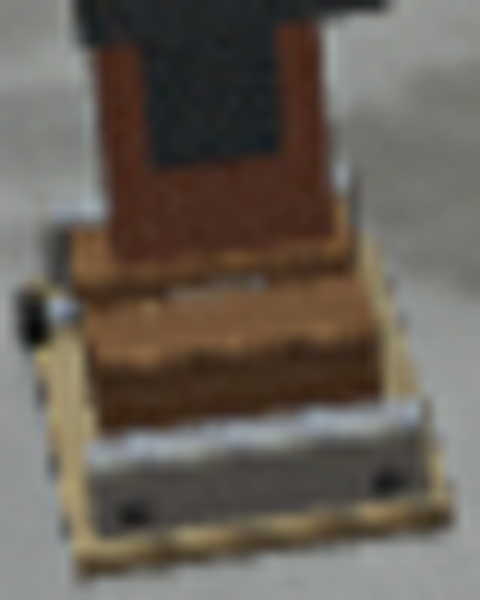

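Request:
play_rows --rows '[[[-1,0,0,-0.06,0],[-1,0,0,-0.06,0],[-1,0,0,-0.02,0],[-1,0,0,-0.02,0],[-1,0,0,0,0]]]'

```text
time_s: 14.85
ee_pos: [0.4664, 0.1789, 0.1019]
eef_rot: [-180.0, -0.0, 170.0]
ft_force: [-0.3, -0.2, -0.8]
opening: 0.132
```

Request:
play_rows --rows '[[[-1,0,0,-0.02,0],[-1,0,0,-0.02,0],[-1,0,0,0,0]]]'

```text
time_s: 15.22
ee_pos: [0.4664, 0.179, 0.0999]
eef_rot: [-180.0, -0.0, 170.0]
ft_force: [0.2, -0.8, -0.9]
opening: 0.128
```

Request:
play_rows --rows '[[[-1,0,0,-0.02,0],[-1,0,0,-0.02,0],[-1,0,0,0,0]]]'

```text
time_s: 15.6
ee_pos: [0.4663, 0.1789, 0.0978]
eef_rot: [-180.0, -0.0, 170.0]
ft_force: [0.1, 0.2, -0.6]
opening: 0.129
```

Run:
```python
from prof import *
o=bot.get_obs();print(o["ee_pos"],o["ft_force"])
s=np.mean([optics.read_camera("side").astype(float) for _ in range(4)],0)[:,:,::-1]
cv2.imwrite("pics/s7.png",cv2.resize(s[178:228,208:248].clip(0,255).astype(np.uint8),None,fx=12,fy=12,interpolation=cv2.INTER_CUBIC))
```

```text
[0.46633835 0.17891869 0.09780932] [ 0.07687594  0.19103542 -0.57513024]
```

View pics/s7.png

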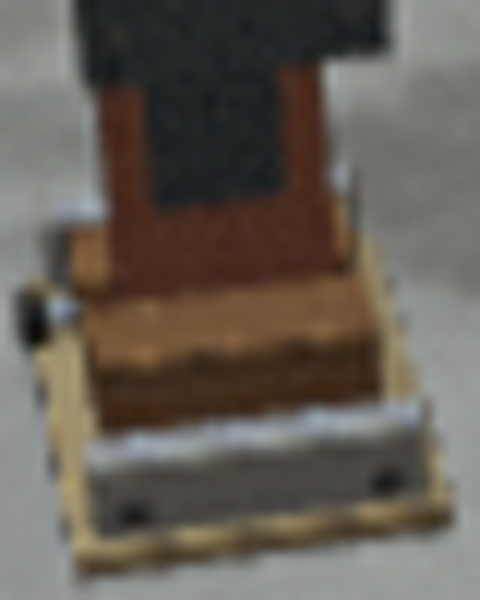

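The tile's lower edge now meets the slot line at about (112,300) to (340,270), with no force on it. I'll keep going down.

Request:
play_rows --rows '[[[-1,0,0,-0.02,0],[-1,0,0,-0.02,0],[-1,0,0,0,0]]]'

```text
time_s: 16.18
ee_pos: [0.4663, 0.1789, 0.0958]
eef_rot: [-180.0, -0.0, 170.0]
ft_force: [-0.3, 0.7, -0.4]
opening: 0.133
```

Request:
play_rows --rows '[[[-1,0,0,-0.02,0],[-1,0,0,-0.02,0],[-1,0,0,0,0]]]'

```text
time_s: 16.55
ee_pos: [0.4664, 0.179, 0.0938]
eef_rot: [-180.0, -0.0, 170.0]
ft_force: [-0.4, 0.3, -2.1]
opening: 0.128
```

Request:
play_rows --rows '[[[-1,0,0,-0.02,0],[-1,0,0,0,0]]]'

```text
time_s: 16.8
ee_pos: [0.4664, 0.1789, 0.0929]
eef_rot: [-180.0, -0.0, 170.0]
ft_force: [-0.4, 1.5, -1.0]
opening: 0.132
```

Request:
play_rows --rows '[[[-1,0,0,-0.02,0],[-1,0,0,0,0]]]'

```text
time_s: 17.05
ee_pos: [0.4664, 0.1789, 0.0919]
eef_rot: [-180.0, -0.0, 170.0]
ft_force: [0.3, -0.5, -1.0]
opening: 0.132
```

Request:
play_rows --rows '[[[-1,0,0,-0.02,0],[-1,0,0,0,0]]]'

```text
time_s: 17.3
ee_pos: [0.4664, 0.1789, 0.0908]
eef_rot: [-180.0, -0.0, 170.0]
ft_force: [-0.4, -0.2, -1.2]
opening: 0.131
```

The tile is in the slot without resistance. Next comes the spring.

Request:
play_rows --rows '[[[-1,0,0,-0.02,0],[-1,0,0,-0.02,0],[-1,0,0,0,0]]]'

```text
time_s: 17.68
ee_pos: [0.4664, 0.1789, 0.0888]
eef_rot: [-180.0, 0.0, 170.0]
ft_force: [0.3, -0.0, -0.3]
opening: 0.131
```

Request:
play_rows --rows '[[[-1,0,0,-0.02,0],[-1,0,0,-0.02,0],[-1,0,0,0,0]]]'

```text
time_s: 18.05
ee_pos: [0.4664, 0.1789, 0.0869]
eef_rot: [-180.0, -0.0, 170.0]
ft_force: [-0.1, -2.2, -0.9]
opening: 0.13
```

Request:
play_rows --rows '[[[-1,0,0,-0.02,0],[-1,0,0,0,0]]]'

```text
time_s: 18.3
ee_pos: [0.4664, 0.1789, 0.0859]
eef_rot: [-180.0, 0.0, 170.0]
ft_force: [-0.6, -2.7, 0.6]
opening: 0.129
```

Request:
play_rows --rows '[[[-1,0,0,-0.02,0],[-1,0,0,0,0]]]'

```text
time_s: 18.55
ee_pos: [0.4664, 0.1789, 0.0848]
eef_rot: [-180.0, -0.0, 170.0]
ft_force: [-0.2, -1.3, 0.4]
opening: 0.127
```

Request:
play_rows --rows '[[[-1,0,0,-0.02,0],[-1,0,0,0,0]]]'

```text
time_s: 18.8
ee_pos: [0.4663, 0.1789, 0.0838]
eef_rot: [-180.0, -0.0, 170.0]
ft_force: [0.4, -1.9, -1.2]
opening: 0.129
```

Request:
play_rows --rows '[[[-1,0,0,-0.02,0],[-1,0,0,0,0]]]'

```text
time_s: 19.05
ee_pos: [0.4663, 0.1789, 0.0828]
eef_rot: [-180.0, -0.0, 170.0]
ft_force: [0.6, -2.3, -2.3]
opening: 0.135
```

Request:
play_rows --rows '[[[-1,0,0,-0.02,0],[-1,0,0,0,0]]]'

```text
time_s: 19.3
ee_pos: [0.4664, 0.1789, 0.0818]
eef_rot: [-180.0, -0.0, 170.0]
ft_force: [-0.1, -3.2, -1.4]
opening: 0.131
```

Request:
play_rows --rows '[[[-1,0,0,-0.02,0],[-1,0,0,0,0]]]'

```text
time_s: 19.55
ee_pos: [0.4664, 0.1789, 0.0808]
eef_rot: [-180.0, -0.0, 170.0]
ft_force: [0.4, -2.5, -0.4]
opening: 0.13
```

Request:
play_rows --rows '[[[-1,0,0,-0.02,0],[-1,0,0,0,0]]]'

```text
time_s: 19.8
ee_pos: [0.4664, 0.1789, 0.0798]
eef_rot: [-180.0, -0.0, 170.0]
ft_force: [0.1, -2.9, -1.1]
opening: 0.128
```

Request:
play_rows --rows '[[[-1,0,0,-0.02,0],[-1,0,0,0,0]]]'

```text
time_s: 20.05
ee_pos: [0.4664, 0.1789, 0.0788]
eef_rot: [-180.0, -0.0, 170.0]
ft_force: [-0.2, -2.5, -2.3]
opening: 0.128
```

Run:
```python
from prof import *
s=np.mean([optics.read_camera("side").astype(float) for _ in range(4)],0)[:,:,::-1]
cv2.imwrite("pics/s8.png",cv2.resize(s[168:228,208:248].clip(0,255).astype(np.uint8),None,fx=10,fy=10,interpolation=cv2.INTER_CUBIC))
```

```text
(no output)
```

View pics/s8.png

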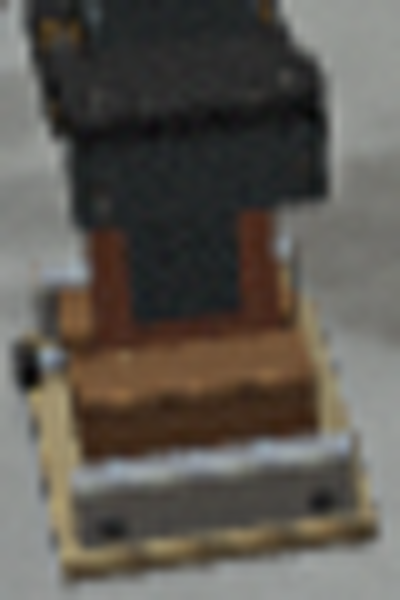

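Request:
play_rows --rows '[[[-1,0,0,-0.02,0],[-1,0,0,0,0]]]'

```text
time_s: 20.5
ee_pos: [0.4664, 0.1789, 0.0779]
eef_rot: [-180.0, -0.0, 170.0]
ft_force: [0.3, -3.1, -1.0]
opening: 0.134
```

Request:
play_rows --rows '[[[-1,0,0,-0.02,0],[-1,0,0,0,0]]]'

```text
time_s: 20.75
ee_pos: [0.4664, 0.1789, 0.0768]
eef_rot: [-180.0, -0.0, 170.0]
ft_force: [-0.8, -2.9, -0.6]
opening: 0.13
```

Request:
play_rows --rows '[[[-1,0,0,-0.02,0],[-1,0,0,0,0]]]'

```text
time_s: 21.0
ee_pos: [0.4664, 0.179, 0.0758]
eef_rot: [-180.0, -0.0, 170.0]
ft_force: [-0.4, -3.3, -1.2]
opening: 0.13
```

Request:
play_rows --rows '[[[-1,0,0,-0.01,0],[-1,0,0,0,0]]]'

```text
time_s: 21.25
ee_pos: [0.4664, 0.179, 0.0754]
eef_rot: [-180.0, -0.0, 170.0]
ft_force: [-0.9, -2.3, -1.1]
opening: 0.128
```

Request:
play_rows --rows '[[[-1,0,0,-0.01,0],[-1,0,0,0,0]]]'

```text
time_s: 21.5
ee_pos: [0.4664, 0.179, 0.0751]
eef_rot: [180.0, 0.0, 170.0]
ft_force: [-1.8, -3.6, 5.2]
opening: 0.128
```

Request:
play_rows --rows '[[[-1,0,0,-0.01,0],[-1,0,0,0,0]]]'

```text
time_s: 21.75
ee_pos: [0.4664, 0.179, 0.0751]
eef_rot: [180.0, 0.0, 170.0]
ft_force: [-4.1, -3.5, 17.8]
opening: 0.133
```

Request:
play_rows --rows '[[[-1,0,0,-0.01,0],[-1,0,0,0,0]]]'

```text
time_s: 22.0
ee_pos: [0.4664, 0.179, 0.075]
eef_rot: [180.0, 0.0, 170.0]
ft_force: [-5.6, -5.4, 30.0]
opening: 0.13
```

The floor contact is at TCP z = 0.0751, where I predicted it, so the tile didn't slip. I'll ease the push off and release gently.

Request:
play_rows --rows '[[[-1,0,0,0.02,0],[-1,0,0,0,0],[-1,0,0,0,0]]]'

```text
time_s: 22.38
ee_pos: [0.4665, 0.179, 0.0751]
eef_rot: [180.0, 0.0, 170.0]
ft_force: [-2.7, -3.4, 8.8]
opening: 0.128
```

Request:
play_rows --rows '[[[-1,0,0,0,0],[-1,0,0,0,0]]]' --squeeze 10

```text
time_s: 22.62
ee_pos: [0.4664, 0.179, 0.0751]
eef_rot: [180.0, 0.0, 170.0]
ft_force: [-1.9, -3.4, 8.1]
opening: 0.128
```

Request:
play_rows --rows '[[[-0.72,0,0,0,0],[-0.68,0,0,0,0],[-0.6,0,0,0,0],[-0.4,0,0,0,0],[-0.3,0,0,0,0]]]'

```text
time_s: 23.25
ee_pos: [0.4665, 0.179, 0.0749]
eef_rot: [180.0, 0.0, 170.0]
ft_force: [-0.2, 0.0, 1.2]
opening: 0.346
```

Run:
```python
from prof import *
o=bot.get_obs();print(o["ee_pos"],o["ft_force"],o["opening"])
s=np.mean([optics.read_camera("side").astype(float) for _ in range(3)],0)[:,:,::-1]
cv2.imwrite("pics/s9.png",cv2.resize(s[168:228,208:248].clip(0,255).astype(np.uint8),None,fx=10,fy=10,interpolation=cv2.INTER_CUBIC))
```

```text
[0.46645201 0.1789799  0.0749106 ] [-0.22411504  0.03316073  1.17048852] 0.34553218511170786
```

View pics/s9.png

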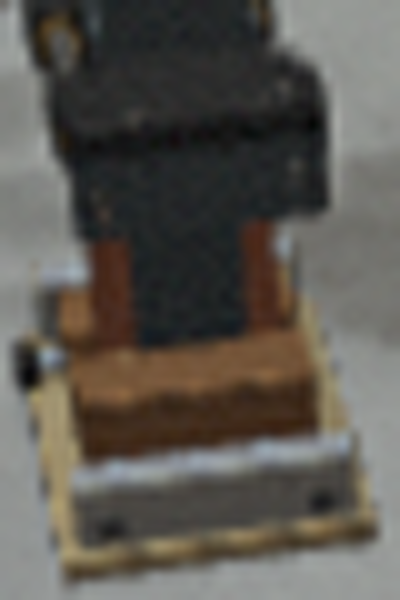

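Request:
play_rows --rows '[[[-0.2,0,0,0.1,0],[-0.2,0,0,0.3,0],[-0.2,0,0,0.5,0],[-0.2,0,0,0.6,0],[-0.2,0,0,0.6,0]]]'

```text
time_s: 24.02
ee_pos: [0.4664, 0.1789, 0.1819]
eef_rot: [180.0, 0.0, 170.0]
ft_force: [0.8, -0.1, 0.0]
opening: 0.398
```

Request:
play_rows --rows '[[[0,0,-0.8,0.3,0],[0,0,-0.9,0,0],[0,0,-0.9,0,0],[0,0,-0.9,0,0],[0,0,-0.4,0,0]]]'

```text
time_s: 24.65
ee_pos: [0.4663, -0.0181, 0.196]
eef_rot: [-180.0, 0.1, 169.9]
ft_force: [0.3, 0.6, 0.0]
opening: 0.502
```

Run:
```python
from prof import *
s=np.mean([optics.read_camera("side").astype(float) for _ in range(6)],0)[:,:,::-1]
t=np.mean([optics.read_camera("top").astype(float) for _ in range(6)],0)[:,:,::-1]
cv2.imwrite("pics/s10f.png",s);cv2.imwrite("pics/t10f.png",t)
cv2.imwrite("pics/s10.png",cv2.resize(s[168:228,208:248].clip(0,255).astype(np.uint8),None,fx=10,fy=10,interpolation=cv2.INTER_CUBIC))
cv2.imwrite("pics/t10.png",cv2.resize(t[215:265,205:295].clip(0,255).astype(np.uint8),None,fx=8,fy=8,interpolation=cv2.INTER_CUBIC))
R=np.deg2rad(-10);ex=np.array([np.cos(R),np.sin(R),0]);ey=np.array([-np.sin(R),np.cos(R),0])
q=lambda p:tuple(round(float((v-o+.5)*10-.5),1) for v,o in zip(px("side",p),(208,168)))
for zb in(.016,.019):
 for a in(-.03,.03):
  for b in(-.006,.006): print(zb,a,b,q(np.array([.4664,.179,zb+.075])+a*ex+b*ey))
```

```text
0.016 -0.03 -0.006 (83.8, 227.5)
0.016 -0.03 0.006 (79.0, 208.3)
0.016 0.03 -0.006 (272.8, 203.1)
0.016 0.03 0.006 (266.6, 184.3)
0.019 -0.03 -0.006 (83.0, 219.3)
0.019 -0.03 0.006 (78.2, 200.1)
0.019 0.03 -0.006 (272.3, 195.0)
0.019 0.03 0.006 (266.0, 176.2)[ WARN:0@10.305] global loadsave.cpp:1063 imwrite_ Unsupported depth image for selected encoder is fallbacked to CV_8U.
```

View pics/s10.png

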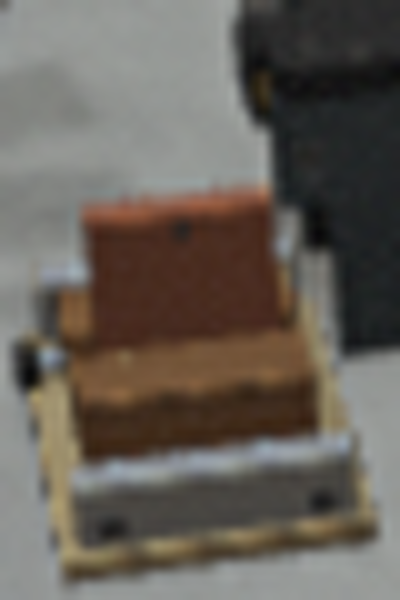

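View pics/t10.png

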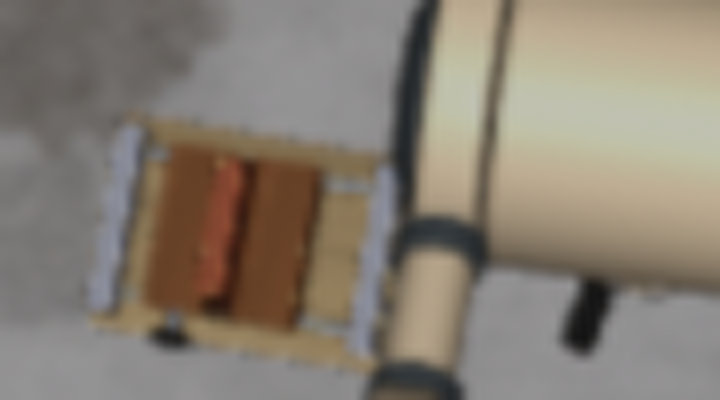

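View pics/s10f.png

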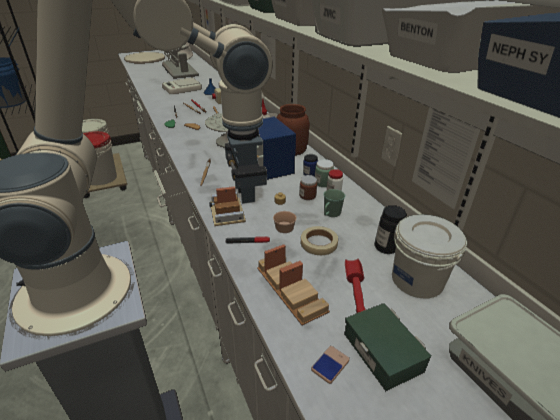

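The tile looks upright and home: its top near edge is at (86,220) to (272,203), against a prediction for home of about (84,221) to (273,196). The spring resistance I felt was small, so I'll check the height with a light press on the tile's top using shut fingers.

Request:
play_rows --rows '[[[-1,0,0.8,0,0],[-1,0,0.9,0,0],[-1,0,0.9,0,0],[-1,0,0.9,0,0],[-1,0,0.43,0,0]]]' --squeeze 5

```text
time_s: 25.88
ee_pos: [0.4661, 0.1827, 0.1949]
eef_rot: [180.0, -0.0, 170.1]
ft_force: [0.2, 0.1, 0.1]
opening: 0.009
```

Request:
play_rows --rows '[[[-1,0,0,-0.4,0],[-1,0,0,-0.4,0],[-1,0,0,-0.4,0],[-1,0,0,-0.1,0],[-1,0,0,0,0]]]'

```text
time_s: 26.5
ee_pos: [0.4664, 0.1805, 0.13]
eef_rot: [-180.0, -0.0, 170.0]
ft_force: [-0.3, -0.5, 1.1]
opening: 0.01
```

Request:
play_rows --rows '[[[-1,0,-0.03,-0.1,0],[-1,0,0,-0.06,0],[-1,0,0,-0.04,0],[-1,0,0,-0.02,0],[-1,0,0,0,0]]]'

```text
time_s: 27.12
ee_pos: [0.4664, 0.179, 0.1189]
eef_rot: [-180.0, -0.0, 170.0]
ft_force: [-0.3, 0.8, -0.5]
opening: 0.003
```

Request:
play_rows --rows '[[[-1,0,0,-0.02,0],[-1,0,0,-0.02,0],[-1,0,0,0,0]]]'

```text
time_s: 27.5
ee_pos: [0.4664, 0.1789, 0.1168]
eef_rot: [-180.0, -0.0, 170.0]
ft_force: [0.3, 0.1, -0.1]
opening: 0.006
```

Request:
play_rows --rows '[[[-1,0,0,-0.01,0],[-1,0,0,0,0]]]'

```text
time_s: 27.75
ee_pos: [0.4664, 0.1789, 0.1164]
eef_rot: [-180.0, -0.0, 170.0]
ft_force: [-0.2, -0.1, 0.3]
opening: 0.006
```

Request:
play_rows --rows '[[[-1,0,0,-0.01,0],[-1,0,0,0,0]]]'

```text
time_s: 28.0
ee_pos: [0.4664, 0.179, 0.1162]
eef_rot: [180.0, 0.0, 170.0]
ft_force: [-2.6, 0.1, 9.7]
opening: 0.008
```

Request:
play_rows --rows '[[[-1,0,0,-0.01,0],[-1,0,0,0,0]]]'

```text
time_s: 28.25
ee_pos: [0.4665, 0.1791, 0.1162]
eef_rot: [180.0, 0.0, 170.0]
ft_force: [-5.4, 0.5, 19.4]
opening: 0.009
```

The contact is stiff at TCP z = 0.1162, which puts the tile's top at 91 mm, so the tile is on the floor. I'll retreat.

Request:
play_rows --rows '[[[-1,0,0,0.1,0],[-1,0,0,0.5,0],[-1,0,0,0.8,0],[-1,0,0,0.8,0],[-1,0,-0.6,0,0]]]'

```text
time_s: 28.88
ee_pos: [0.468, 0.1499, 0.2283]
eef_rot: [179.9, 0.3, 170.2]
ft_force: [0.8, -0.1, -1.0]
opening: 0.004
```

Request:
play_rows --rows '[[[-1,0,-0.9,0,0],[-1,0,-0.9,0,0],[-1,0,-0.9,0,0],[-1,0,-0.4,0,0],[-1,0,0,0,0]]]'

```text
time_s: 29.5
ee_pos: [0.4664, -0.0071, 0.2255]
eef_rot: [-180.0, 0.0, 169.9]
ft_force: [0.4, 0.0, 0.2]
opening: 0.007
```

Run:
```python
from prof import *
s=np.mean([optics.read_camera("side").astype(float) for _ in range(6)],0)[:,:,::-1]
cv2.imwrite("pics/s11.png",cv2.resize(s[165:325,195:335].clip(0,255).astype(np.uint8),None,fx=3.7,fy=3.7,interpolation=cv2.INTER_CUBIC))
```

```text
(no output)
```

View pics/s11.png

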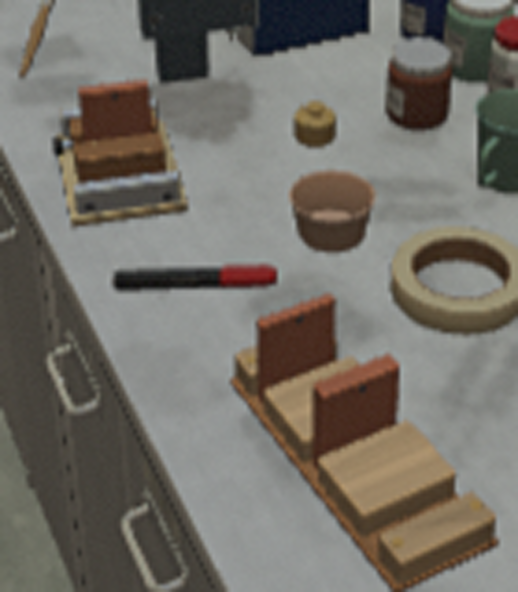

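The tile stands in the holder at (115,115), the other two stand in the rack at (297,345) and (355,405), and everything else in this view looks undisturbed. I'll hand the job in.

```bash
python3 -c "
from bench import order
print(order.sign_off())"
```

```text
the job is handed in; nothing more can be done
None
```

The 12 mm tile is in the holder's slot and the gripper has let go. I handed the job in at about 30 s of the 64 s allowed.

- **Choosing the tile:** I pinched all three where they stood in the rack. They read about 8.9 mm (the +y end slot), 15.4 mm (middle) and 12.0 mm (the −y end slot). Only the 12 mm tile was taken out.
- **Finding the slot:** I located it in the top camera view and lowered the tile in steps of about 1 mm. It met the floor at TCP z = 0.0751, exactly where expected, so it had not slipped in the grip. The highest force I read was about 30 N, just after floor contact, and I eased it off straight away.
- **Last checks:**
  - A light press on the tile's top met firm contact at 91 mm, which is the height for standing on the floor.
  - The final side picture shows the tile upright in the holder, the other two in the rack, and everything else in that view where it was.

**What disagreed:**
- **Spring:** I expected a push of 4 to 12 N past the spring, but felt only about 3 N sideways and almost nothing downward. I could not read how far the spring was pressed back.
- **Side camera:** near the holder it was off by roughly 2 to 4 mm, so I placed the tile using the top camera and by feel.

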